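# Restock the seasoning caddy at the deli counter

## Task

Restock the white seasoning caddy: stand each of the four full, capped jars upright in the caddy well whose floor pad has the colour of the jar's cap. The two open, empty jars with a coloured ring are waiting to be washed: leave them where they stand, and tip no jar over.

Things in the scene. Friction and masses are not known exactly. Their poses are not given: they have to be found in the camera images.
- jar_red: Full, closed seasoning jar: upright round clear jar with spice inside and a solid red cap covering its whole top. Diameter 50 mm, height 95 mm (the cap is the top 22 mm), about 105 to 210 g. It starts standing on the table (z = 0). Origin: centre of its underside; z up along the jar. Round, so its yaw does not matter.
- jar_yellow: Full, closed seasoning jar: upright round clear jar with spice inside and a solid yellow cap covering its whole top. Diameter 50 mm, height 95 mm (the cap is the top 22 mm), about 105 to 210 g. It starts standing on the table (z = 0). Origin: centre of its underside; z up along the jar. Round, so its yaw does not matter.
- jar_green: Full, closed seasoning jar: upright round clear jar with spice inside and a solid green cap covering its whole top. Diameter 50 mm, height 95 mm (the cap is the top 22 mm), about 105 to 210 g. It starts standing on the table (z = 0). Origin: centre of its underside; z up along the jar. Round, so its yaw does not matter.
- jar_blue: Full, closed seasoning jar: upright round clear jar with spice inside and a solid blue cap covering its whole top. Diameter 50 mm, height 95 mm (the cap is the top 22 mm), about 105 to 210 g. It starts standing on the table (z = 0). Origin: centre of its underside; z up along the jar. Round, so its yaw does not matter.
- pad_red: Red pad 72 x 72 x 3 mm, fixed on the floor of one of the white caddy's four wells. Origin: centre of its underside and of the well, 6 mm over the table (jars stand on its top, at 9 mm); x, y along the caddy's sides. Caddy: fixed, 192 x 192 x 40 mm tall, 2 x 2 square wells 74 mm wide, 94 mm apart; its place, yaw and which colour is in which well vary.
- pad_yellow: Yellow pad 72 x 72 x 3 mm, fixed on the floor of one of the white caddy's four wells. Origin: centre of its underside and of the well, 6 mm over the table (jars stand on its top, at 9 mm); x, y along the caddy's sides. Caddy: fixed, 192 x 192 x 40 mm tall, 2 x 2 square wells 74 mm wide, 94 mm apart; its place, yaw and which colour is in which well vary.
- pad_green: Green pad 72 x 72 x 3 mm, fixed on the floor of one of the white caddy's four wells. Origin: centre of its underside and of the well, 6 mm over the table (jars stand on its top, at 9 mm); x, y along the caddy's sides. Caddy: fixed, 192 x 192 x 40 mm tall, 2 x 2 square wells 74 mm wide, 94 mm apart; its place, yaw and which colour is in which well vary.
- pad_blue: Blue pad 72 x 72 x 3 mm, fixed on the floor of one of the white caddy's four wells. Origin: centre of its underside and of the well, 6 mm over the table (jars stand on its top, at 9 mm); x, y along the caddy's sides. Caddy: fixed, 192 x 192 x 40 mm tall, 2 x 2 square wells 74 mm wide, 94 mm apart; its place, yaw and which colour is in which well vary.
- empty_red: Look-alike that must stay: used-up, open jar without a cap, hollow and empty, with a red ring 12 mm tall around its mouth (from above a red ring with a 38 mm hole, not a full disc). Diameter 50 mm, height 85 mm, 80 g, standing on the table. Origin: centre of its underside; z up.
- empty_green: Look-alike that must stay: used-up, open jar without a cap, hollow and empty, with a green ring 12 mm tall around its mouth (from above a green ring with a 38 mm hole, not a full disc). Diameter 50 mm, height 85 mm, 80 g, standing on the table. Origin: centre of its underside; z up.
Not all that is in view belongs to the job. What is shaped like the jar_green but purple is not meant.

How it is judged:
By the outcome, as a careful person would: the job done as asked, in the order asked, and still so for the second after the job is handed in, with the robot touching nothing.
It also fails if it takes over 120 s, if anything falls off the work surface, if the arm or the gripper's body presses on something with over 40 N, if the wrist force passes 120 N, or if a joint passes its speed limit or range.

## Robot

A 6-joint arm with a two-finger parallel gripper is mounted at the origin on the work surface. World frame = base frame: x ahead of the robot, y to its left, z up, the work surface at z = 0. Lengths are in m, angles in rad, forces in N, time in s.
With the tool pointing down it reaches from about 0.3 to 1 m from the base axis. Payload 5.1 kg.
Tool frame: the origin (TCP) lies midway between the tips of the shut fingers; the grasp point (between the pads) lies 19 mm behind it (env.grasp_offset is the z of the grasp point in the tool frame, in m); z points along the fingers, y is the line along which they close (so a half turn about z gives the same grasp; the last joint's range is limited). The gripper opens to 95 mm and grips with 3 to 60 N. Pads are 20 mm wide; open, the fingers measure 119 mm over their backs; the gripper's body (75 mm by 180 mm) begins 59 mm behind the grasp point.
Start: joints at [1.205, 0.124, 1.65, -0, 1.367, -0.083], TCP at [0.181, 0.624, 0.215] pointing down, gripper open.
Joint ranges: [-2.61, 2.61], [-1.02, 2.33], [0.03, 2.71], [-1.35, 4.49], [0.32, 2.68], [-2.91, 2.91]. Speed limits (rad/s): [2.57, 2.57, 3.14, 3.14, 3.14, 3.14].

## Interface

Orientations are given as [roll, pitch, yaw] about the fixed x, y, z axes, in that order (R = Rz(yaw) Ry(pitch) Rx(roll)).
In Python, from cell import env gives the robot as it stands. The module is installed in compiled form; this text tells all that it offers.
- The arm moves only by the shell command python3 -m jog 'ROWS' [OPENING] [FORCE]. ROWS is a JSON list of rows, 1 to 8 of them, each of 6 numbers: dx, dy, dz in m, then a rotation vector rx, ry, rz in rad; each row is the pose to reach, as a shift and turn from the pose commanded when the command began, along the tool's axes at that moment; what a row does not reach only later rows make up. A row lasts 1/10 s, in which the tool goes at most 0.05 m and 0.15 rad, less where a joint would pass 70% of its speed; a pose out of reach is approached as far as the arm can. OPENING is the finger opening in m, set as the command begins (- or left out keeps the last). The fingers move at their own pace and stop on an object; FORCE is the grip in N (left out, the last holds). Time passes only in rows, so rows that do not move let the fingers close. It prints the time, the measured TCP pose, the force, the opening and the grip force at its end.
- env.read_state(): the state, without advancing time (a new reading comes with each control period).
- env.snapshot(name): name is "side" or "top"; returns the picture (420x560x3 uint8, red, green, blue); there is no depth.
- env.camera_params(name): a dict with "mtx" (3x3 intrinsics, pixels), "extrinsics" (4x4, takes a point from world to camera coordinates). Camera axes: x right, y down, z forward; pixel columns grow to the right and rows downward; lengths in m; the calibration is good to about 2 mm. A picture is of the moment at which its call begins. camera_params takes no time and is no camera call.
- env.finish_job(): hands the job in; it is judged then, once.
Trained networks look in the newest picture that a camera, given by its name, has taken for a name from the list of things; names that differ only in an ending like _2 or _b are one class to them, and where a whole thing is asked for, a point or a joint stands for the part that bears it (a point fixed in the world has none). Each returns a list of dicts, best first, with "conf" (0 to 1); they miss things now and then, are a little off and sometimes report something else, mostly with a low value. They report only what shows in the picture. A call takes as long as a camera call. They do not tell look-alikes from the thing itself.
- env.boxes_of(camera, label): "extent" ([left, top, right, bottom] in pixels, round what is visible of it).
- env.outline_of(camera, label): "pixels" (420x560 bool, what is visible of it) and "extent" ([left, top, right, bottom] in pixels, round what is visible of it).
- env.place_of(camera, label): "point" ([row, column] in pixels: a listed point, or the origin of a listed thing).
The state is a dict: "t": time; "q": joint angles; "qvel": joint speeds; "tau": joint torques, N m; "eef_pos": TCP position; "eef_rot": TCP orientation; "force": force on the tool from outside, world axes, zero at the start; "ft_torque": the same for the moment, N m; "width": finger opening in m; "finger_force": force on a finger pad.
Only numpy, scipy, OpenCV 4.12 (cv2) and the standard library are available. Lean on these libraries where they do the work, as an engineer would, in place of code of your own. Each camera call takes 0.05 s, during which the arm holds its last target. There are 200 camera calls.

## Working session

There is one attempt and no reset: what is moved stays moved. The work goes in short steps, Python scripts to look and compute and a shell command to move; the robot and the scene stay as the last step left them, time stands still between calls to the robot, and variables do not carry over. Pictures are saved under pics/ and viewed, at most 14 in all, crops included, and the job is handed in when it is done.

```bash
mkdir -p pics; python3 - <<'E'
from cell import env
import cv2
for n in("top","side"):
    im=env.snapshot(n); cv2.imwrite(f"pics/{n}0.png",im[:,:,::-1])
    p=env.camera_params(n); print(n,p["mtx"].round(1).tolist(),p["extrinsics"].round(3).tolist())
s=env.read_state(); print(s["t"],s["eef_pos"],s["eef_rot"],s["width"],env.grasp_offset)
E
```

```text
top [[385.2, 0.0, 282.4], [0.0, 385.2, 202.5], [0.0, 0.0, 1.0]] [[-0.17, -0.985, -0.001, 0.063], [-0.965, 0.167, -0.203, 0.426], [0.2, -0.034, -0.979, 0.803], [0.0, 0.0, 0.0, 1.0]]
side [[545.2, 0.0, 283.0], [0.0, 545.2, 210.6], [0.0, 0.0, 1.0]] [[0.908, -0.42, -0.012, -0.42], [-0.253, -0.523, -0.814, 0.131], [0.335, 0.742, -0.581, 1.101], [0.0, 0.0, 0.0, 1.0]]
0.1 [0.1811692  0.62361406 0.21347297] [-3.13960792e+00 -1.52689398e-04  2.85885033e+00] 0.09519823135485088 -0.0188
```

View pics/top0.png

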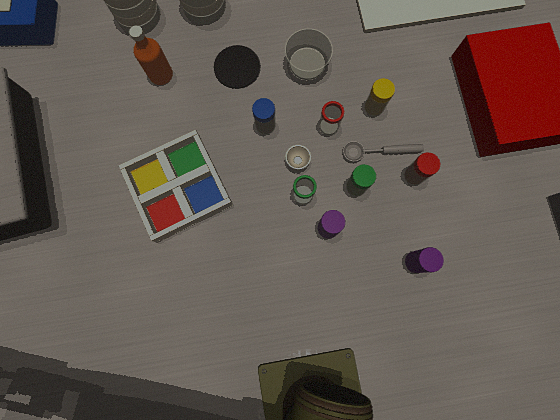

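View pics/side0.png

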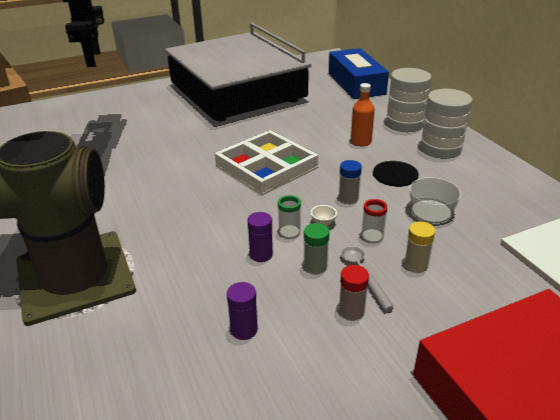

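Top view: the full caps are red (428,164), green (364,176), yellow (383,90) and blue (264,110). Possible look-alikes are the red ring (333,112), the green ring (305,187), purple jars (333,222) and (430,260), the red box (510,85) and the blue box (25,20). The caddy centre is near (175,186). I choose the solid discs, and check them in a close crop while measuring.

```bash
cat > vis.py <<'E'
from cell import env
import numpy as np, cv2
from scipy.optimize import least_squares
COL=("red","yellow","green","blue")
P={n:env.camera_params(n) for n in("top","side")}
def proj(n,X):
    X=np.atleast_2d(X); E=P[n]["extrinsics"]; c=X@E[:3,:3].T+E[:3,3]; u=c@P[n]["mtx"].T; return u[:,:2]/u[:,2:]
def ray(n,uv,z):
    E=P[n]["extrinsics"]; R,t=E[:3,:3],E[:3,3]; d=R.T@np.linalg.solve(P[n]["mtx"],[uv[0],uv[1],1]); o=-R.T@t
    return o+d*(z-o[2])/d[2]
def hue(im,c):
    h=cv2.cvtColor(np.ascontiguousarray(im),cv2.COLOR_RGB2HSV); H,S,V=cv2.split(h)
    d=np.abs(H.astype(int)-{"red":0,"yellow":29,"green":67,"blue":112}[c]); d=np.minimum(d,180-d)
    return ((d<10)&(S>140)&(V>40)).astype(np.uint8)
def blobs(im,c,lo=20,hi=3000):
    n,l,s,ce=cv2.connectedComponentsWithStats(hue(im,c))
    return [(s[i,4],ce[i].round(1),s[i,2:4]) for i in range(1,n) if lo<s[i,4]<hi]
def cyl(n,x,y,z0,z1,r=.025):
    a=np.linspace(0,2*np.pi,40); X=np.concatenate([np.c_[x+r*np.cos(a),y+r*np.sin(a),0*a+z] for z in(z0,z1)])
    m=cv2.moments(cv2.convexHull(proj(n,X).astype(np.float32))); return np.array([m["m10"],m["m01"]])/m["m00"]
def capfix(n,uv,z0=.073,z1=.095):
    x0=ray(n,uv,(z0+z1)/2)[:2]
    return least_squares(lambda p:cyl(n,p[0],p[1],z0,z1)-uv,x0,x_scale=.01,diff_step=1e-3).x
E
python3 - <<'E'
from vis import *
im={n:env.snapshot(n) for n in P}
for n in P:
  for c in COL:
    for a,ce,wh in blobs(im[n],c,60):
        print(n,c,a,ce,wh,"cap",capfix(n,ce).round(4),"pad",ray(n,ce,.009)[:2].round(4))
for c in COL:
    print(c,[(np.round(r["point"]),round(r["conf"],2)) for r in env.place_of("top","pad_"+c)[:2]],[(np.round(r["extent"]),round(r["conf"],2)) for r in env.boxes_of("top","jar_"+c)[:3]])
c=im["top"][70:250,230:460]; cv2.imwrite("pics/crop.png",cv2.resize(c,None,fx=3.3,fy=3.3)[:,:,::-1])
E
```

```text
top red 68 [165.1  72.5] [14 24] cap [0.762  0.2002] pad [0.8099 0.2177]
top red 173 [332.6 111.2] [22 22] cap [ 0.6058 -0.1525] pad [ 0.6389 -0.169 ]
top red 465 [427. 164.] [26 25] cap [ 0.4527 -0.3271] pad [ 0.471  -0.3605]
top red 835 [165.1 212.4] [39 38] cap [0.4435 0.235 ] pad [0.461 0.256]
top yellow 429 [382.5  89.7] [24 25] cap [ 0.6374 -0.272 ] pad [ 0.6734 -0.3   ]
top yellow 753 [148.7 176.2] [37 35] cap [0.5272 0.2608] pad [0.5527 0.2842]
top green 662 [186.5 158.6] [38 34] cap [0.5523 0.1771] pad [0.5802 0.1925]
top green 394 [363.9 175.3] [23 22] cap [ 0.4512 -0.1891] pad [ 0.4694 -0.2092]
top green 125 [304.3 186. ] [22 22] cap [ 0.4496 -0.0603] pad [ 0.4678 -0.068 ]
top blue 766 [19.6 12.9] [38 26] cap [0.972  0.5178] pad [1.0399 0.5656]
top blue 358 [263.1 108.1] [23 21] cap [ 0.6392 -0.0031] pad [ 0.6754 -0.0052]
top blue 816 [203.4 194. ] [39 37] cap [0.4688 0.1515] pad [0.4888 0.1644]
side red 94 [240.6 158.1] [18  9] cap [0.4246 0.1569] pad [0.4676 0.2798]
side red 258 [375.  207.2] [23 17] cap [ 0.6033 -0.1571] pad [ 0.6667 -0.07  ]
side red 638 [354.2 277.9] 
[... 438 characters left out ...]
-0.1009]
side blue 1790 [357.4  73.2] [59 51] cap [0.9562 0.4972] pad [1.0598 0.6589]
side blue 315 [350.3 168.7] [21 18] cap [ 0.6361 -0.0008] pad [0.7032 0.1041]
side blue 111 [263.6 172. ] [20 11] cap [0.4493 0.0739] pad [0.4951 0.1874]
red [(array([104., 374.]), 0.7), (array([211., 166.]), 0.64)] [(array([401., 152., 439., 185.]), 0.61)]
yellow [(array([179., 152.]), 0.92)] [(array([367.,  76., 395., 118.]), 0.98)]
green [(array([160., 187.]), 0.75)] [(array([406., 245., 443., 276.]), 0.89), (array([346., 165., 376., 196.]), 0.71), (array([317., 210., 345., 238.]), 0.63)]
blue [(array([194., 204.]), 0.78)] [(array([251.,  97., 278., 136.]), 0.86), (array([297., 173., 312., 206.]), 0.22)]
```

View pics/crop.png

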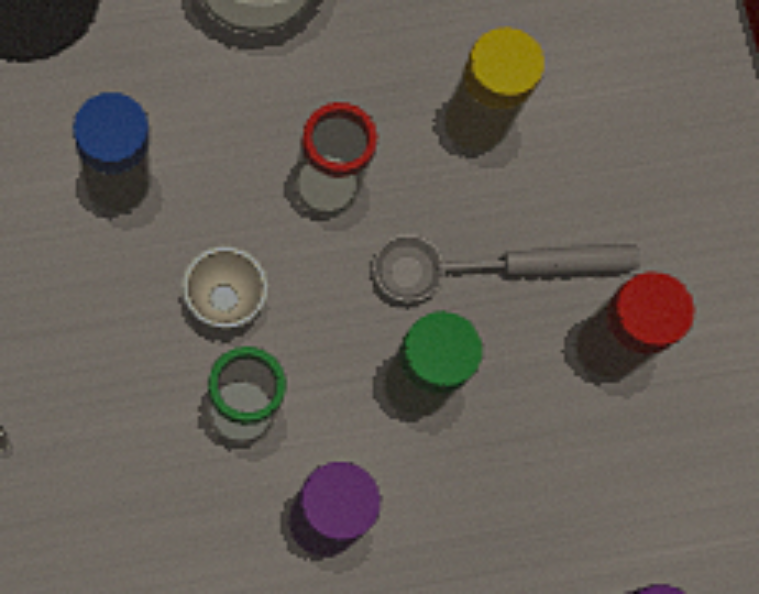

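The crop confirms solid discs for blue (110,128), yellow (507,62), green (443,350) and red (655,310); both rings are hollow. Both cameras agree to within 4 mm. The pads sit about 95 mm apart, and the caddy yaw is about 17°. The tool's closing line (16°) already matches that, so I keep this yaw throughout.

```bash
cat > go.py <<'E'
# where-to: tool-axes shift from the measured TCP to a world point
import sys; from vis import *
from scipy.spatial.transform import Rotation as Ro
PAD=np.array([[.461,.256],[.5527,.2842],[.5802,.1925],[.4888,.1644]])
PAD=PAD.mean(0)+(PAD-PAD.mean(0))*.094/.0957
T=dict(zip(["pr","py","pg","pb"],PAD)); T.update(jr=[.4527,-.326],jy=[.6375,-.271],jg=[.4507,-.187],jb=[.638,-.002])
s=env.read_state(); R=Ro.from_euler("xyz",s["eef_rot"]).as_matrix()
print(round(s["t"],1),s["eef_pos"].round(4),"tilt",R[:,2].round(3))
for a in sys.argv[1:]:
    n,z=a.split(":"); p=np.append(T[n],float(z)); d=R.T@(p-s["eef_pos"]); print(a,p.round(4),"shift",d.round(4),"dist",np.linalg.norm(d).round(3))
E
python3 go.py jb:.2 jy:.2 pb:.2
python3 -c "
from vis import *
for z in(.05,.1,.15): print(z,ray('top',(455,55),z).round(3),ray('top',(480,155),z).round(3),ray('side',(418,362),z).round(3))"
```

```text
0.6 [0.1814 0.6242 0.2147] tilt [ 0.  0. -1.]
jb:.2 [ 0.638 -0.002  0.2  ] shift [-0.6132 -0.4739  0.0147] dist 0.775
jy:.2 [ 0.6375 -0.271   0.2   ] shift [-0.6878 -0.7324  0.0147] dist 1.005
pb:.2 [0.4894 0.1655 0.2   ] shift [-0.4237 -0.3546  0.0147] dist 0.553
0.05 [ 0.712 -0.474  0.05 ] [ 0.461 -0.465  0.05 ] [ 0.464 -0.504  0.05 ]
0.1 [ 0.684 -0.444  0.1  ] [ 0.449 -0.435  0.1  ] [ 0.434 -0.534  0.1  ]
0.15 [ 0.657 -0.414  0.15 ] [ 0.437 -0.406  0.15 ] [ 0.403 -0.565  0.15 ]
```

```bash
python3 -m jog '[[-0.038,-0.03,0],[-0.076,-0.06,0],[-0.115,-0.089,0],[-0.153,-0.118,0],[-0.192,-0.148,0],[-0.23,-0.178,0],[-0.268,-0.207,0],[-0.307,-0.237,0]]' 0.09 20 2>&1 | tail -5 || true; python3 go.py jb:.2
```

```text
Traceback (most recent call last):
ValueError: each row has 6 numbers
0.6 [0.1814 0.6242 0.2147] tilt [ 0.  0. -1.]
jb:.2 [ 0.638 -0.002  0.2  ] shift [-0.6132 -0.4739  0.0147] dist 0.775
```

```bash
python3 -m jog '[[-0.038,-0.03,0,0,0,0],[-0.076,-0.06,0,0,0,0],[-0.115,-0.089,0,0,0,0],[-0.153,-0.118,0,0,0,0],[-0.192,-0.148,0,0,0,0],[-0.23,-0.178,0,0,0,0],[-0.268,-0.207,0,0,0,0],[-0.307,-0.237,0,0,0,0]]' 0.09 20; python3 -m jog '[[-0.038,-0.03,0,0,0,0],[-0.076,-0.06,0,0,0,0],[-0.115,-0.089,0,0,0,0],[-0.153,-0.118,0,0,0,0],[-0.192,-0.148,0,0,0,0],[-0.23,-0.178,0,0,0,0],[-0.307,-0.237,0,0,0,0],[-0.307,-0.237,0,0,0,0]]'; python3 go.py jb:.2 jb:.052
```

```text
t: 1.4
eef_pos: [0.4109, 0.3093, 0.215]
eef_rot: [3.141, 0.001, 2.859]
force: [1.2, 1.0, 0.1]
width: 0.09
finger_force: 0.0
t: 2.2
eef_pos: [0.6398, -0.0044, 0.2149]
eef_rot: [3.141, 0.001, 2.858]
force: [1.4, 0.2, 0.5]
width: 0.09
finger_force: 0.0
2.2 [ 0.6398 -0.0044  0.2149] tilt [ 0.001  0.    -1.   ]
jb:.2 [ 0.638 -0.002  0.2  ] shift [0.0024 0.0018 0.0149] dist 0.015
jb:.052 [ 0.638 -0.002  0.052] shift [0.0025 0.0018 0.1629] dist 0.163
```

```bash
python3 -m jog '[[0.0025,0.002,0.04,0,0,0],[0.0025,0.002,0.08,0,0,0],[0.0025,0.002,0.12,0,0,0],[0.0025,0.002,0.145,0,0,0],[0.0025,0.002,0.163,0,0,0],[0.0025,0.002,0.163,0,0,0]]'; python3 -m jog '[[0,0,0,0,0,0],[0,0,0,0,0,0],[0,0,0,0,0,0],[0,0,0,0,0,0],[0,0,0,0,0,0],[0,0,0,0,0,0]]' 0.03 20; python3 -m jog '[[0,0,-0.01,0,0,0],[0,0,-0.04,0,0,0],[0,0,-0.08,0,0,0],[0,0,-0.11,0,0,0],[0,0,-0.11,0,0,0]]'; python3 go.py pb:.16 pb:.066
```

```text
t: 2.8
eef_pos: [0.6348, 0.0004, 0.0486]
eef_rot: [-3.14, -0.005, 2.859]
force: [-0.3, -0.5, -1.3]
width: 0.0898
finger_force: 0.0
t: 3.4
eef_pos: [0.6371, 0.0, 0.0522]
eef_rot: [-3.141, 0.001, 2.859]
force: [0.2, 0.4, 1.6]
width: 0.05
finger_force: 20.0
t: 3.9
eef_pos: [0.6403, 0.0002, 0.1685]
eef_rot: [3.139, 0.011, 2.859]
force: [0.3, -0.1, -0.7]
width: 0.0498
finger_force: 19.9
3.9 [6.403e-01 2.000e-04 1.685e-01] tilt [ 0.011 -0.001 -1.   ]
pb:.16 [0.4894 0.1655 0.16  ] shift [0.1911 0.1166 0.0068] dist 0.224
pb:.066 [0.4894 0.1655 0.066 ] shift [0.1921 0.1164 0.1008] dist 0.246
```

```bash
python3 -m jog '[[0.03,0.018,0,0,0,0],[0.065,0.04,0,0,0,0],[0.1,0.061,0,0,0,0],[0.135,0.082,0,0,0,0],[0.165,0.1,0,0,0,0],[0.188,0.116,0,0,0,0],[0.188,0.116,0,0,0,0],[0.188,0.116,0,0,0,0]]'; python3 go.py pb:.063
python3 - <<'E'
from vis import *
for n in P: cv2.imwrite(f"pics/h_{n}.png",env.snapshot(n)[80:330 if n=="top" else 260,80:430,::-1])
E
```

```text
t: 4.7
eef_pos: [0.4879, 0.1642, 0.1605]
eef_rot: [-3.141, -0.001, 2.86]
force: [0.2, -0.7, -1.4]
width: 0.0494
finger_force: 19.9
4.7 [0.4879 0.1642 0.1605] tilt [-0.001 -0.001 -1.   ]
pb:.063 [0.4894 0.1655 0.063 ] shift [-0.0012  0.0017  0.0975] dist 0.098
```

View pics/h_side.png

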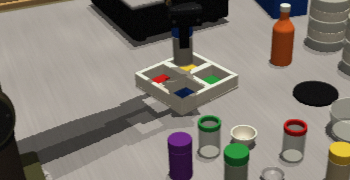

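The blue jar hangs upright in the fingers at (182,48) in the crop, above the caddy, and the blue pad is at (184,93). I lower it and release.

```bash
python3 -m jog '[[-0.001,0.001,0.03,0,0,0],[-0.001,0.001,0.06,0,0,0],[-0.001,0.001,0.08,0,0,0],[-0.001,0.001,0.09,0,0,0],[-0.001,0.001,0.0975,0,0,0],[-0.001,0.001,0.0975,0,0,0],[-0.001,0.001,0.0975,0,0,0]]'; python3 -m jog '[[0,0,0,0,0,0],[0,0,0,0,0,0],[0,0,0,0,0,0],[0,0,0,0,0,0]]' 0.075; python3 -m jog '[[0,0,-0.02,0,0,0],[0,0,-0.05,0,0,0],[0,0,-0.1,0,0,0],[0,0,-0.14,0,0,0],[0,0,-0.14,0,0,0]]' ; python3 go.py jg:.2 
```

```text
t: 5.5
eef_pos: [0.4909, 0.1648, 0.0652]
eef_rot: [3.141, 0.001, 2.858]
force: [-0.2, -0.1, -1.5]
width: 0.0499
finger_force: 19.9
t: 5.9
eef_pos: [0.4904, 0.1649, 0.0648]
eef_rot: [3.141, 0.001, 2.859]
force: [-0.4, -0.1, 0.2]
width: 0.0737
finger_force: 0.0
t: 6.4
eef_pos: [0.4938, 0.1658, 0.2122]
eef_rot: [3.135, 0.012, 2.859]
force: [0.5, 1.3, 0.4]
width: 0.0751
finger_force: 0.0
6.4 [0.4938 0.1658 0.2122] tilt [ 0.013  0.003 -1.   ]
jg:.2 [ 0.4507 -0.187   0.2   ] shift [-0.0568 -0.3509  0.0106] dist 0.356
```

```bash
python3 -m jog '[[-0.008,-0.045,0,0,0,0],[-0.016,-0.092,0,0,0,0],[-0.024,-0.14,0,0,0,0],[-0.032,-0.188,0,0,0,0],[-0.04,-0.236,0,0,0,0],[-0.048,-0.284,0,0,0,0],[-0.056,-0.325,0,0,0,0],[-0.06,-0.349,0,0,0,0]]' 0.09; python3 -m jog '[[0,0,0,0,0,0],[0,0,0,0,0,0]]'; python3 go.py jg:.052
```

```text
t: 7.2
eef_pos: [0.4493, -0.1897, 0.2037]
eef_rot: [-3.141, -0.0, 2.856]
force: [0.9, 0.2, 0.8]
width: 0.0899
finger_force: 0.0
t: 7.4
eef_pos: [0.4499, -0.187, 0.2036]
eef_rot: [3.141, -0.001, 2.858]
force: [-0.2, -0.6, -1.0]
width: 0.0898
finger_force: 0.0
7.4 [ 0.4499 -0.187   0.2036] tilt [-0.001  0.001 -1.   ]
jg:.052 [ 0.4507 -0.187   0.052 ] shift [-9.000e-04  1.000e-04  1.516e-01] dist 0.152
```

```bash
python3 -m jog '[[0,0,0.04,0,0,0],[0,0,0.08,0,0,0],[0,0,0.115,0,0,0],[0,0,0.14,0,0,0],[0,0,0.152,0,0,0],[0,0,0.152,0,0,0],[0,0,0.152,0,0,0]]'; python3 -m jog '[[0,0,0,0,0,0],[0,0,0,0,0,0],[0,0,0,0,0,0],[0,0,0,0,0,0],[0,0,0,0,0,0],[0,0,0,0,0,0]]' 0.03 20; python3 -m jog '[[0,0,-0.01,0,0,0],[0,0,-0.04,0,0,0],[0,0,-0.08,0,0,0],[0,0,-0.11,0,0,0],[0,0,-0.125,0,0,0],[0,0,-0.125,0,0,0],[0,0,-0.125,0,0,0]]'; python3 go.py pg:.18
```

```text
t: 8.1
eef_pos: [0.4512, -0.1869, 0.0533]
eef_rot: [-3.141, 0.002, 2.86]
force: [-0.0, -0.5, 0.1]
width: 0.0906
finger_force: 0.0
t: 8.7
eef_pos: [0.4502, -0.1871, 0.0522]
eef_rot: [3.141, 0.0, 2.859]
force: [0.8, -0.4, 0.9]
width: 0.0497
finger_force: 20.0
t: 9.4
eef_pos: [0.4495, -0.1867, 0.1758]
eef_rot: [3.141, -0.002, 2.859]
force: [0.6, -0.8, -1.2]
width: 0.0493
finger_force: 20.0
9.4 [ 0.4495 -0.1867  0.1758] tilt [-0.002  0.001 -1.   ]
pg:.18 [0.5791 0.1931 0.18  ] shift [-0.0185  0.4008 -0.004 ] dist 0.401
```

```bash
python3 -m jog '[[-0.001,0.025,0,0,0,0],[-0.003,0.065,0,0,0,0],[-0.005,0.105,0,0,0,0],[-0.007,0.145,0,0,0,0],[-0.009,0.185,0,0,0,0],[-0.011,0.225,0,0,0,0],[-0.013,0.265,0,0,0,0],[-0.014,0.295,0,0,0,0]]'; python3 -m jog '[[-0.001,0.04,0,0,0,0],[-0.002,0.07,0,0,0,0],[-0.003,0.095,0,0,0,0],[-0.004,0.105,0,0,0,0],[-0.004,0.105,0,0,0,0],[-0.004,0.105,0,0,0,0]]'; python3 go.py pg:.063
```

```text
t: 10.2
eef_pos: [0.5447, 0.0944, 0.1739]
eef_rot: [-3.14, -0.005, 2.86]
force: [0.9, 0.3, -1.7]
width: 0.0494
finger_force: 20.0
t: 10.8
eef_pos: [0.5783, 0.1911, 0.1756]
eef_rot: [-3.14, -0.002, 2.859]
force: [-0.8, 0.4, -1.8]
width: 0.0498
finger_force: 20.0
10.8 [0.5783 0.1911 0.1756] tilt [-0.003 -0.001 -1.   ]
pg:.063 [0.5791 0.1931 0.063 ] shift [-0.0006  0.0023  0.1126] dist 0.113
```

```bash
python3 -m jog '[[-0.001,0.002,0.03,0,0,0],[-0.001,0.002,0.065,0,0,0],[-0.001,0.002,0.09,0,0,0],[-0.001,0.002,0.103,0,0,0],[-0.001,0.002,0.1125,0,0,0],[-0.001,0.002,0.1125,0,0,0],[-0.001,0.002,0.1125,0,0,0]]'; python3 -m jog '[[0,0,0,0,0,0],[0,0,0,0,0,0],[0,0,0,0,0,0],[0,0,0,0,0,0]]' 0.075; python3 -m jog '[[0,0,-0.02,0,0,0],[0,0,-0.05,0,0,0],[0,0,-0.1,0,0,0],[0,0,-0.14,0,0,0],[0,0,-0.14,0,0,0],[0,0,-0.14,0,0,0]]' ; python3 go.py jy:.2 
```

```text
t: 11.5
eef_pos: [0.5816, 0.1936, 0.066]
eef_rot: [3.141, 0.002, 2.858]
force: [0.4, -0.6, -1.4]
width: 0.0497
finger_force: 20.0
t: 11.9
eef_pos: [0.5811, 0.1938, 0.0654]
eef_rot: [3.141, 0.001, 2.859]
force: [0.5, -0.5, -0.4]
width: 0.0735
finger_force: 0.0
t: 12.5
eef_pos: [0.5814, 0.1939, 0.2065]
eef_rot: [3.14, 0.003, 2.859]
force: [0.5, -0.1, -0.4]
width: 0.0752
finger_force: 0.0
12.5 [0.5814 0.1939 0.2065] tilt [ 0.003  0.001 -1.   ]
jy:.2 [ 0.6375 -0.271   0.2   ] shift [-0.1835 -0.4308  0.0063] dist 0.468
```

```bash
python3 -m jog '[[-0.018,-0.042,0,0,0,0],[-0.036,-0.084,0,0,0,0],[-0.054,-0.127,0,0,0,0],[-0.072,-0.17,0,0,0,0],[-0.09,-0.212,0,0,0,0],[-0.108,-0.254,0,0,0,0],[-0.126,-0.296,0,0,0,0],[-0.144,-0.338,0,0,0,0]]' 0.09; python3 -m jog '[[-0.015,-0.035,0,0,0,0],[-0.03,-0.07,0,0,0,0],[-0.04,-0.093,0,0,0,0],[-0.04,-0.093,0,0,0,0],[-0.04,-0.093,0,0,0,0]]'; python3 go.py jy:.052
```

```text
t: 13.3
eef_pos: [0.6233, -0.1725, 0.2018]
eef_rot: [3.141, -0.004, 2.859]
force: [0.2, -0.2, 0.7]
width: 0.0897
finger_force: 0.0
t: 13.8
eef_pos: [0.636, -0.2713, 0.2021]
eef_rot: [3.14, -0.004, 2.858]
force: [0.7, 0.1, -0.5]
width: 0.09
finger_force: 0.0
13.8 [ 0.636  -0.2713  0.2021] tilt [-0.003  0.002 -1.   ]
jy:.052 [ 0.6375 -0.271   0.052 ] shift [-0.0019  0.0005  0.15  ] dist 0.15
```

```bash
python3 - <<'E'
from vis import *
im={n:env.snapshot(n) for n in P}; a=im["top"][40:260,100:460]; b=im["side"][100:340,190:470]
b=cv2.resize(b,None,fx=1.5,fy=1.5); a=cv2.resize(a,(360,220)); c=np.zeros((360,780,3),np.uint8); c[:220,:360]=a; c[:360,360:]=b
cv2.imwrite("pics/mid.png",c[:,:,::-1])
E
```

```text
(no output)
```

View pics/mid.png

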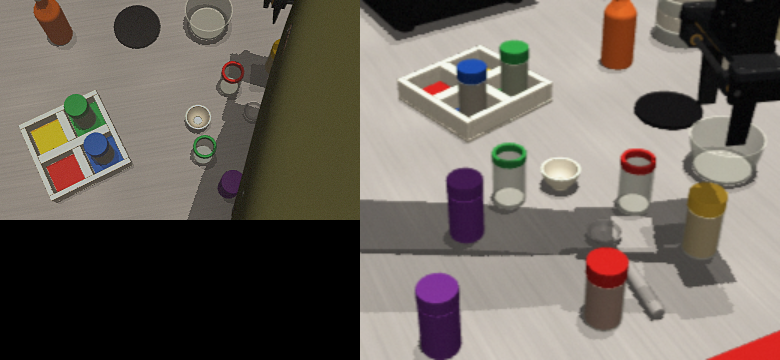

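The blue and green jars stand upright in their own wells (crop (472,90) and (514,70)), and the gripper is over the yellow jar at (705,215). The empties have not moved.

```bash
python3 -m jog '[[-0.001,0,0.04,0,0,0],[-0.001,0,0.08,0,0,0],[-0.001,0,0.115,0,0,0],[-0.001,0,0.14,0,0,0],[-0.001,0,0.15,0,0,0],[-0.001,0,0.15,0,0,0],[-0.001,0,0.15,0,0,0]]'; python3 -m jog '[[0,0,0,0,0,0],[0,0,0,0,0,0],[0,0,0,0,0,0],[0,0,0,0,0,0],[0,0,0,0,0,0],[0,0,0,0,0,0]]' 0.03 20; python3 -m jog '[[0,0,-0.01,0,0,0],[0,0,-0.04,0,0,0],[0,0,-0.08,0,0,0],[0,0,-0.12,0,0,0],[0,0,-0.145,0,0,0],[0,0,-0.145,0,0,0],[0,0,-0.145,0,0,0]]'; python3 go.py py:.197
```

```text
t: 14.6
eef_pos: [0.639, -0.2717, 0.0563]
eef_rot: [-3.141, 0.002, 2.86]
force: [-0.3, 0.7, -0.3]
width: 0.0901
finger_force: 0.0
t: 15.2
eef_pos: [0.638, -0.2718, 0.0547]
eef_rot: [3.141, 0.0, 2.859]
force: [0.4, 0.7, 0.3]
width: 0.0495
finger_force: 20.0
t: 15.9
eef_pos: [0.6378, -0.2718, 0.1994]
eef_rot: [-3.142, 0.0, 2.859]
force: [-1.2, 0.6, -1.8]
width: 0.05
finger_force: 20.0
15.9 [ 0.6378 -0.2718  0.1994] tilt [-0. -0. -1.]
py:.197 [0.5521 0.2831 0.197 ] shift [0.2371 0.5089 0.0024] dist 0.561
```

```bash
python3 -m jog '[[0.01,0.022,0,0,0,0],[0.027,0.058,0,0,0,0],[0.044,0.094,0,0,0,0],[0.061,0.131,0,0,0,0],[0.078,0.168,0,0,0,0],[0.095,0.204,0,0,0,0],[0.112,0.24,0,0,0,0],[0.129,0.277,0,0,0,0]]'; python3 -m jog '[[0.017,0.036,0,0,0,0],[0.034,0.073,0,0,0,0],[0.051,0.11,0,0,0,0],[0.068,0.146,0,0,0,0],[0.085,0.182,0,0,0,0],[0.098,0.21,0,0,0,0],[0.108,0.232,0,0,0,0],[0.108,0.232,0,0,0,0]]';python3 -m jog '[[0,0,0,0,0,0],[0,0,0,0,0,0]]'; python3 go.py py:.065
```

```text
t: 16.7
eef_pos: [0.5891, 0.0317, 0.1959]
eef_rot: [-3.14, -0.006, 2.859]
force: [0.5, -0.3, -2.1]
width: 0.0498
finger_force: 20.0
t: 17.5
eef_pos: [0.55, 0.2851, 0.1958]
eef_rot: [-3.139, -0.005, 2.862]
force: [0.1, -0.2, -1.9]
width: 0.0497
finger_force: 20.0
t: 17.7
eef_pos: [0.5519, 0.282, 0.1978]
eef_rot: [-3.139, -0.002, 2.858]
force: [0.0, 0.1, -1.9]
width: 0.0498
finger_force: 20.0
17.7 [0.5519 0.282  0.1978] tilt [-0.003 -0.002 -1.   ]
py:.065 [0.5521 0.2831 0.065 ] shift [-0.0002  0.0015  0.1328] dist 0.133
```

```bash
python3 -m jog '[[0,0.001,0.03,0,0,0],[0,0.001,0.07,0,0,0],[0,0.001,0.1,0,0,0],[0,0.001,0.12,0,0,0],[0,0.001,0.134,0,0,0],[0,0.001,0.134,0,0,0],[0,0.001,0.134,0,0,0]]'; python3 -m jog '[[0,0,0,0,0,0],[0,0,0,0,0,0],[0,0,0,0,0,0],[0,0,0,0,0,0]]' 0.075; python3 -m jog '[[0,0,-0.02,0,0,0],[0,0,-0.05,0,0,0],[0,0,-0.1,0,0,0],[0,0,-0.14,0,0,0],[0,0,-0.14,0,0,0],[0,0,-0.14,0,0,0]]' ; python3 go.py jr:.2 
```

```text
t: 18.4
eef_pos: [0.5533, 0.2836, 0.0662]
eef_rot: [3.141, 0.001, 2.858]
force: [0.4, 1.0, -0.8]
width: 0.0497
finger_force: 20.0
t: 18.8
eef_pos: [0.5531, 0.2842, 0.0664]
eef_rot: [3.141, 0.001, 2.859]
force: [-0.7, 0.7, 0.4]
width: 0.0731
finger_force: 0.0
t: 19.4
eef_pos: [0.5535, 0.2844, 0.2076]
eef_rot: [3.139, 0.003, 2.859]
force: [-0.5, 0.3, -0.2]
width: 0.0752
finger_force: 0.0
19.4 [0.5535 0.2844 0.2076] tilt [ 0.003  0.001 -1.   ]
jr:.2 [ 0.4527 -0.326   0.2   ] shift [-0.0734 -0.6143  0.0065] dist 0.619
```

```bash
python3 -m jog '[[-0.005,-0.045,0,0,0,0],[-0.01,-0.09,0,0,0,0],[-0.016,-0.135,0,0,0,0],[-0.021,-0.18,0,0,0,0],[-0.027,-0.225,0,0,0,0],[-0.032,-0.27,0,0,0,0],[-0.038,-0.315,0,0,0,0],[-0.043,-0.36,0,0,0,0]]' 0.09; python3 -m jog '[[-0.006,-0.045,0,0,0,0],[-0.011,-0.09,0,0,0,0],[-0.016,-0.135,0,0,0,0],[-0.022,-0.18,0,0,0,0],[-0.027,-0.22,0,0,0,0],[-0.031,-0.254,0,0,0,0],[-0.031,-0.254,0,0,0,0],[-0.031,-0.254,0,0,0,0]]'; python3 go.py jr:.052
```

```text
t: 20.2
eef_pos: [0.4918, -0.075, 0.2033]
eef_rot: [-3.142, -0.004, 2.859]
force: [1.2, 0.0, 0.6]
width: 0.0901
finger_force: 0.0
t: 21.0
eef_pos: [0.4514, -0.3258, 0.2034]
eef_rot: [3.139, -0.004, 2.857]
force: [0.8, 0.1, 0.4]
width: 0.0899
finger_force: 0.0
21.0 [ 0.4514 -0.3258  0.2034] tilt [-0.003  0.003 -1.   ]
jr:.052 [ 0.4527 -0.326   0.052 ] shift [-1.800e-03 -1.000e-04  1.513e-01] dist 0.151
```

```bash
python3 -m jog '[[-0.001,0,0.04,0,0,0],[-0.001,0,0.08,0,0,0],[-0.001,0,0.115,0,0,0],[-0.001,0,0.14,0,0,0],[-0.001,0,0.152,0,0,0],[-0.001,0,0.152,0,0,0],[-0.001,0,0.152,0,0,0]]'; python3 -m jog '[[0,0,0,0,0,0],[0,0,0,0,0,0],[0,0,0,0,0,0],[0,0,0,0,0,0],[0,0,0,0,0,0],[0,0,0,0,0,0]]' 0.03 20; python3 -m jog '[[0,0,-0.01,0,0,0],[0,0,-0.04,0,0,0],[0,0,-0.08,0,0,0],[0,0,-0.12,0,0,0],[0,0,-0.145,0,0,0],[0,0,-0.145,0,0,0],[0,0,-0.145,0,0,0]]'; python3 go.py pr:.197
```

```text
t: 21.7
eef_pos: [0.4542, -0.3263, 0.0546]
eef_rot: [-3.141, 0.001, 2.86]
force: [-0.6, -0.4, 0.5]
width: 0.0903
finger_force: 0.0
t: 22.3
eef_pos: [0.4534, -0.3265, 0.0537]
eef_rot: [3.142, 0.0, 2.859]
force: [1.0, 0.2, 1.7]
width: 0.0497
finger_force: 20.0
t: 23.0
eef_pos: [0.4534, -0.3265, 0.1989]
eef_rot: [-3.141, 0.001, 2.859]
force: [0.6, -0.2, -1.9]
width: 0.0498
finger_force: 20.0
23.0 [ 0.4534 -0.3265  0.1989] tilt [ 0. -0. -1.]
pr:.197 [0.4621 0.2554 0.197 ] shift [0.1541 0.5612 0.0017] dist 0.582
```

```bash
python3 -m jog '[[0.006,0.022,0,0,0,0],[0.017,0.063,0,0,0,0],[0.028,0.104,0,0,0,0],[0.04,0.145,0,0,0,0],[0.051,0.186,0,0,0,0],[0.063,0.228,0,0,0,0],[0.074,0.27,0,0,0,0],[0.085,0.31,0,0,0,0]]'; python3 -m jog '[[0.011,0.04,0,0,0,0],[0.022,0.08,0,0,0,0],[0.033,0.12,0,0,0,0],[0.044,0.16,0,0,0,0],[0.055,0.2,0,0,0,0],[0.063,0.23,0,0,0,0],[0.069,0.251,0,0,0,0],[0.069,0.251,0,0,0,0]]';python3 -m jog '[[0,0,0,0,0,0],[0,0,0,0,0,0]]'; python3 go.py pr:.064
```

```text
t: 23.8
eef_pos: [0.4565, -0.0032, 0.1959]
eef_rot: [-3.141, -0.004, 2.859]
force: [0.5, 0.0, -0.6]
width: 0.0497
finger_force: 20.0
t: 24.6
eef_pos: [0.4604, 0.2567, 0.1957]
eef_rot: [-3.139, -0.004, 2.862]
force: [-0.0, -0.3, -0.9]
width: 0.0494
finger_force: 20.0
t: 24.8
eef_pos: [0.4616, 0.2541, 0.1973]
eef_rot: [-3.14, -0.002, 2.858]
force: [-0.7, -0.7, -1.0]
width: 0.0494
finger_force: 20.0
24.8 [0.4616 0.2541 0.1973] tilt [-0.002 -0.001 -1.   ]
pr:.064 [0.4621 0.2554 0.064 ] shift [-0.0003  0.0017  0.1333] dist 0.133
```

```bash
python3 -m jog '[[0,0.001,0.03,0,0,0],[0,0.001,0.07,0,0,0],[0,0.001,0.1,0,0,0],[0,0.001,0.12,0,0,0],[0,0.001,0.134,0,0,0],[0,0.001,0.134,0,0,0],[0,0.001,0.134,0,0,0]]'; python3 -m jog '[[0,0,0,0,0,0],[0,0,0,0,0,0],[0,0,0,0,0,0],[0,0,0,0,0,0]]' 0.075; python3 -m jog '[[0,0,-0.02,0,0,0],[0,0,-0.05,0,0,0],[0,0,-0.1,0,0,0],[0,0,-0.14,0,0,0],[0,0,-0.14,0,0,0],[0,0,-0.14,0,0,0]]' ; python3 -m jog '[[0.045,0,0,0,0,0],[0.08,0.03,0,0,0,0],[0.115,0.06,0,0,0,0],[0.15,0.09,0,0,0,0],[0.185,0.12,0,0,0,0],[0.22,0.15,0,0,0,0],[0.24,0.19,0,0,0,0],[0.25,0.23,0,0,0,0]]'; python3 - <<'E'
from vis import *
im={n:env.snapshot(n) for n in P}; a=im["top"][40:260,100:460]; b=im["side"][100:340,190:470]
c=np.zeros((360,780,3),np.uint8); c[:220,:360]=a; c[:360,360:]=cv2.resize(b,None,fx=1.5,fy=1.5)
cv2.imwrite("pics/end.png",c[:,:,::-1])
E
```

```text
t: 25.5
eef_pos: [0.463, 0.2558, 0.0654]
eef_rot: [3.141, 0.001, 2.858]
force: [-0.3, 0.0, -0.5]
width: 0.0489
finger_force: 20.0
t: 25.9
eef_pos: [0.4627, 0.2563, 0.0653]
eef_rot: [3.141, 0.001, 2.859]
force: [-0.4, -0.3, -0.6]
width: 0.073
finger_force: 0.0
t: 26.5
eef_pos: [0.463, 0.2565, 0.2062]
eef_rot: [3.14, 0.002, 2.859]
force: [-1.0, 0.5, -0.1]
width: 0.0748
finger_force: 0.0
t: 27.3
eef_pos: [0.2839, 0.5476, 0.202]
eef_rot: [-3.138, -0.001, 2.861]
force: [1.2, 0.5, 0.7]
width: 0.0746
finger_force: 0.0
```

View pics/end.png

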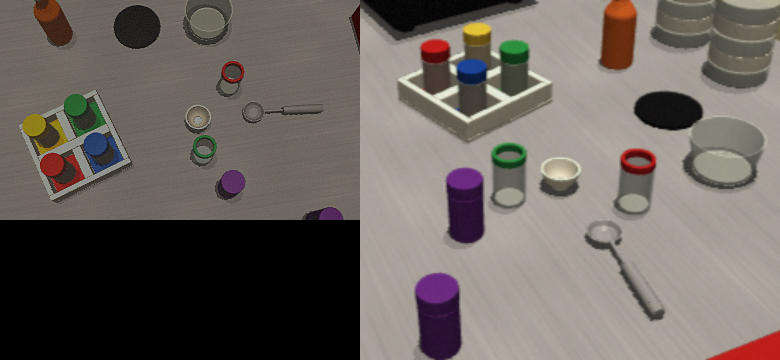

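All four jars stand upright in the caddy on pads of their own colour: red (52,170), yellow (36,128), green (78,107) and blue (98,150). The empties at (232,72) and (204,146) are where they were, and the arm is clear.

```bash
python3 -m jog '[[0,0,0,0,0,0],[0,0,0,0,0,0],[0,0,0,0,0,0]]'; python3 -c "
from cell import env; print(env.finish_job())"
```

```text
t: 27.7
eef_pos: [0.2867, 0.5455, 0.2043]
eef_rot: [-3.141, -0.0, 2.858]
force: [0.3, 0.2, -0.2]
width: 0.0748
finger_force: 0.0
the job is handed in; nothing more can be done
None
```

All four full jars stand upright in the caddy wells that match their caps, both empty jars were left where they stood, and the job was handed in at about 28 s.

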